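# Set the line control to hand jog and inch the line

### The arm

A 6-joint arm with a two-finger parallel gripper is mounted at the origin on a cart in front of the work surface, level with it; the furniture and walls round the work are solid. World frame = base frame: x ahead of the robot, y to its left, z up, the work surface at z = 0. Lengths are in m, angles in degrees, forces in N, time in s.
With the tool pointing down it reaches from about 0.35 to 0.875 m from the base axis. Payload 4.2 kg.
Tool frame: the origin (TCP) lies at the very end of the fingers, on their centre line; the grasp point (between the pads) lies 19 mm behind it; z points along the fingers, y is the line along which they close (so a half turn about z gives the same grasp; the last joint's range is limited). The gripper opens to 87 mm and grips with 3 to 60 N. Pads are 19 mm wide; open, the fingers measure 117 mm over their backs; the gripper's body (75 mm by 190 mm) begins 51 mm behind the grasp point.
Start: joints at [-51.36, 22.042, 0.453, 0, -68.411, -14.817], TCP at [0.252, -0.572, 0.223] pointing down, gripper open.
Joint ranges: [-179.83, 179.83], [-69.29, 118.12], [-61.27, 80.66], [-181.25, 117.63], [-171.15, -9.14], [-177.46, 177.46]. Speed limits (degrees/s): [159.86, 159.86, 180, 180, 180, 180].

### API

Orientations are given as a 3x3 rotation matrix whose columns are the frame's x, y, z axes.
In Python, from station import sense, optics, r gives the robot as it stands. The module is installed in compiled form; this text tells all that it offers.
- The arm moves only by the shell command python3 -m pendant 'ROWS' [OPENING]. ROWS is JSON, a list that holds one entry, the list of rows, each a list of 4 numbers: the shift along the tool's x, y, z normalised to -1 to 1, where 1 is 100 mm, then the turn about the tool's z normalised to -1 to 1, where 1 is 2 rad. A call has 1 to 8 rows; each row is the pose to reach, as a shift and turn from the pose commanded when the call began, along the tool's axes at that moment; what a row does not reach only later rows make up. A row lasts 1/10 s, in which the tool goes at most 50 mm and 8.59 degrees, less where a joint would pass 70% of its speed; a pose out of reach is approached as far as the arm can. A call with a number of a shift or a turn outside -1 to 1 is refused whole. A call with a gripper value outside its range is refused whole. OPENING is the closure, from 0 (fully open) to 1 (shut), set as the call begins (- or left out, the last holds). The fingers move at their own pace and stop on an object; the grip force is fixed at half the most. Time passes only in rows, so rows that repeat a pose let the fingers close. It gives the time, the measured TCP pose, the force, the opening and the grip force at its end, in the units of the state.
- sense(): the state, without advancing time (a new reading comes with each control period).
- optics.capture(name): name is "side" or "top" or "wrist"; returns the picture (480x640x3 uint8, red, green, blue); there is no depth.
- optics.get_calibration(name): a dict with "camera_matrix" (3x3 intrinsics, pixels), "camera_from_world" (4x4, takes a point from world to camera coordinates). Camera axes: x right, y down, z forward; pixel columns grow to the right and rows downward; lengths in m; the calibration is good to about 2 mm. The wrist camera is an equidistant fisheye: a pixel r from the principal point sees the ray r / f radians off the axis. A picture is of the moment at which its call begins: read the wrist's pose just before it. get_calibration takes no time and is no camera call; for the wrist camera it gives the pose at the moment of the call.
- r.finish_job(): hands the job in; it is judged then, once.
The state is a dict: "time_s": time; "joints": joint angles; "joint_velocities": joint speeds; "effort": joint torques, N m; "tcp_pos": TCP position; "ee_rot": TCP orientation; "wrist_force": force on the tool from outside, world axes, zero at the start; "moment": the same for the moment, N m; "gripper_width": opening from 0.0 (shut) to 1.0 (fully open); "gripper_force": force on a finger pad.
Only numpy, scipy, OpenCV 4.12 (cv2) and the standard library are available. Lean on these libraries where they do the work, as an engineer would, in place of code of your own. Each camera call takes 0.05 s, during which the arm holds its last target. There are 200 camera calls.

### The job

Inch the bottle line by hand jog from its control box, with light pushes of the fingertips only and gripping nothing. First push the bar of the selector in the middle a quarter turn, all the way round to its stop, so that its white index line points left along the row of controls (hand jog), and leave it there; only then press the flat round start button at the left fully in for a moment and let it spring back. Do not touch the mushroom-shaped stop button at the right at all, and leave the loose things round the box where they lie.

Things in the scene. Friction and masses are not known exactly. Their poses are not given: they have to be found in the camera images.
- control_box: grey metal box fixed to the table, level top 64 mm above it. Origin on the table under it; x to its back (front wall at x = -54 mm), y to its left seen from the front (ends at +-100 mm), z up. A panel at x = 29 to 32 mm rises to 85 mm; a gland behind reaches x = 54 mm. Controls in a row at x = -7 mm: start y = +68, selector y = 0, stop y = -68 mm, each on a 30 mm round bezel, 68 mm high
- control_box_selector (a joint): turn of the selector in rad, counter-clockwise seen from above: 0 = bar fore and aft, its white index line at the back (+x) end; 1.571 = bar crosswise along the row of controls, index line to the left (+y), against its stop. It starts between 0 and 0.5, turns with slight friction (about 1 N at the end of the bar) and stays where it is left; no spring
- selector_top (a point): centre of the top of the selector bar, on its turning axis, 81 mm above the table; its x axis lies along the bar. The bar is black, 26 mm long, 8 mm wide and 11 mm high (70 to 81 mm above the table), on a round foot of 20 mm diameter (68 to 70 mm above the table)
- control_box_start (a joint): travel of the start button in m: 0 = out, 0.003 = fully in, down; sprung, 8 N when fully in
- start_top (a point): centre of the top of the start button, a flat round green button of 20 mm diameter, 71.5 mm above the table when out and 68.5 mm when fully in; it moves with the button
- control_box_stop (a joint): travel of the stop button in m: 0 = out, 0.004 = fully in; must not be touched
- stop_top (a point): centre of the top of the mushroom-shaped red stop button, 39 mm in diameter, 90 mm above the table
- bottle_cap: orange screw cap, 40 mm in diameter, 24 mm high, loose, in front of the box or beside it; origin at the centre of its underside
- star_knob: black star knob, 47 mm across, 27 mm high, loose, in front of the box or beside it; origin at the centre of its underside
- handwheel: black handwheel, 72 mm in diameter, with its crank 51 mm high, loose, in front of the box or beside it; origin at the centre of its underside
There are look-alikes about, which are no part of the job. Leave any red or yellow look-alike of the bottle_cap alone.

How it is judged:
By the outcome, as a careful person would: the job done as asked, in the order asked, and still so for the second after the job is handed in, with the robot touching nothing.
It also fails if it takes over 42 s, if anything falls off the work surface, if the arm or the gripper's body presses on something with over 40 N, if the wrist force passes 120 N, or if a joint passes its speed limit or range.

## Working session

There is one attempt and no reset: what is moved stays moved. The work goes in short steps, Python scripts to look and compute and a shell command to move; the robot and the scene stay as the last step left them, time stands still between calls to the robot, and variables do not carry over. Pictures are saved under pics/ and viewed, at most 10 in all, crops included, and the job is handed in when it is done.

```bash
mkdir -p pics; python3 - <<'E'
from station import sense, optics, r
import cv2,numpy as np
s=sense();print(s['time_s'],s['tcp_pos'],s['ee_rot'],s['gripper_width'])
for n in ['top','side']:
    im=optics.capture(n);cv2.imwrite(f'pics/{n}0.png',im[:,:,::-1])
    c=optics.get_calibration(n);print(n,np.round(c['camera_matrix'],1).tolist(),np.round(c['camera_from_world'],3).tolist())
E
```

```text
0.0 [ 0.25222407 -0.57119825  0.22144905] [[-9.14869970e-01 -4.03747490e-01 -9.50143958e-04]
 [-4.03748599e-01  9.14867904e-01  1.94604893e-03]
 [ 8.35438388e-05  2.16400102e-03 -9.99997655e-01]] 0.998781420979871
top [[504.6, 0.0, 317.6], [0.0, 504.6, 242.7], [0.0, 0.0, 1.0]] [[-0.014, -1.0, 0.018, -0.017], [-0.989, 0.011, -0.147, 0.55], [0.147, -0.02, -0.989, 0.862], [0.0, 0.0, 0.0, 1.0]]
side [[496.5, 0.0, 324.1], [0.0, 496.5, 237.2], [0.0, 0.0, 1.0]] [[-0.864, -0.503, -0.018, 0.478], [-0.267, 0.489, -0.831, 0.215], [0.426, -0.713, -0.556, 0.648], [0.0, 0.0, 0.0, 1.0]]
```

View pics/top0.png

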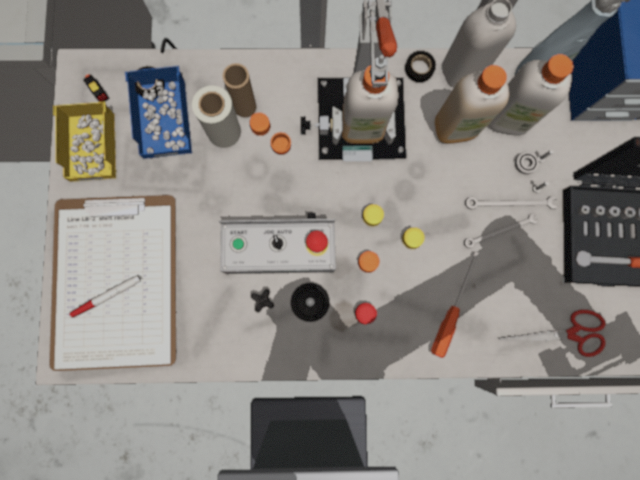

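View pics/side0.png

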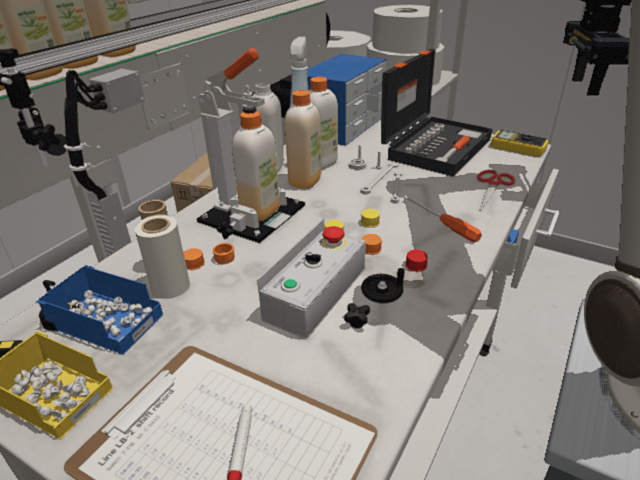

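The top view shows the start button at (238,244), the selector at (278,243) and the stop at (316,241). The box front faces the robot. I'll cast rays for the positions and enlarge the selector.

```bash
cat > h.py <<'E'
from station import sense, optics, r
import cv2,numpy as np
def ray(n,uv,z):
    c=optics.get_calibration(n);M=np.array(c['camera_from_world']);R=M[:3,:3];o=-R.T@M[:3,3]
    d=R.T@np.linalg.inv(c['camera_matrix'])@np.array([*uv,1.]);return o+d*(z-o[2])/d[2]
def proj(n,p):
    c=optics.get_calibration(n);M=np.array(c['camera_from_world']);q=np.array(c['camera_matrix'])@(M[:3,:3]@p+M[:3,3]);return q[:2]/q[2]
def blob(im,kind,box):
    x0,y0,x1,y1=box;p=im[y0:y1,x0:x1].astype(int);R,G,B=p[...,0],p[...,1],p[...,2]
    m={'g':(G>R+40)&(G>B+20),'r':(R>G+80)&(R>B+80)}[kind].astype(np.uint8)
    n,l,st,ce=cv2.connectedComponentsWithStats(m);i=1+np.argmax(st[1:,4]);return ce[i]+[x0,y0],st[i]
E
python3 - <<'E'
from h import *
im=cv2.imread('pics/top0.png')[:,:,::-1]; si=cv2.imread('pics/side0.png')[:,:,::-1]
g,a=blob(im,'g',(225,230,252,258));rd,b=blob(im,'r',(300,225,335,255))
G=ray('top',g,.0715);S=ray('top',rd,.088)
g2,_=blob(si,'g',(270,270,310,300));G2=ray('side',g2,.0715)
r2,_=blob(si,'r',(315,222,350,245));S2=ray('side',r2,.086)
print(g,a,rd,b,'\n',G,G2,S,S2,np.linalg.norm(G-S))
d=(G-S)[:2];yaw=np.arctan2(d[1],d[0])-np.pi/2;print('yaw',np.degrees(yaw),'mid',(G+S)/2)
d=(G2-S2)[:2];print('yaw side',np.degrees(np.arctan2(d[1],d[0])-np.pi/2))
c=cv2.resize(im[210:280,215:345],None,fx=6,fy=6,interpolation=3)[:,:,::-1];cv2.imwrite('pics/c.png',c)
print('sel px',proj('top',np.append((G+S)[:2]/2,.081)))
E
```

```text
[237.79069767 243.5       ] [ 8  9 11 10 86] [316.48059701 241.00298507] [  7   6  20  21 335] 
 [0.54530352 0.11423754 0.0715    ] [0.54200697 0.1195602  0.0715    ] [ 0.54561291 -0.02105249  0.088     ] [ 0.54135672 -0.0142861   0.086     ] 0.1362928397419148
yaw 0.13102769348849325 mid [0.54545821 0.04659252 0.07975   ]
yaw side -0.27835147139021454
sel px [276.77908522 242.15282919]
```

View pics/c.png

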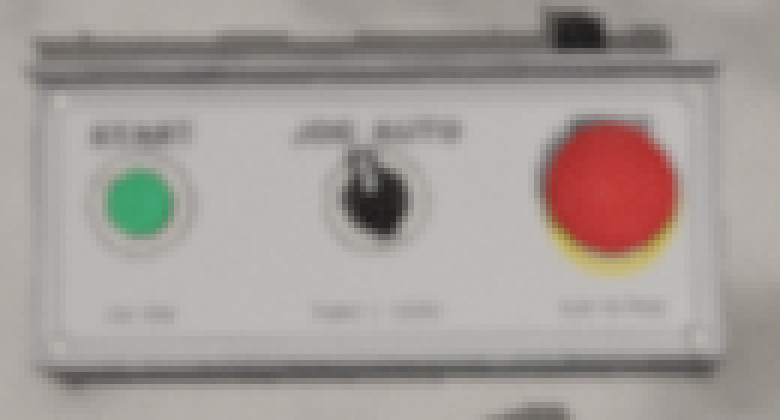

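The top and side views agree: the box yaw is about 0, the start is near (0.544, 0.117), the selector near (0.544, 0.050) and the stop near (0.543, -0.018). The bar is turned roughly 0.4 rad, with its line back-left. I'll travel over with the fingers shut.

```bash
python3 -m pendant '[[[-0.5,0.5,0,0],[-1,1,0,0],[-1,1,0,0]]]' 1
python3 -m pendant '[[[-0.5,0.5,0,0],[-1,1,0,0],[-1,1,0,0]]]'
python3 -m pendant '[[[-0.5,0.5,0,0],[-1,1,0,0],[-1,1,0,0]]]'
python3 -m pendant '[[[-0.5,0.5,0,0],[-1,1,0,0],[-1,1,0,0]]]'
python3 -m pendant '[[[-0.4,0.4,0,-0.1],[-0.8,0.8,0,-0.3],[-0.8,0.8,0,-0.58],[-0.8,0.8,0,-0.58],[-0.8,0.8,0,-0.58],[-0.8,0.8,0,-0.58],[-0.8,0.8,0,-0.58],[-0.8,0.8,0,-0.58]]]'
python3 -m pendant '[[[0,0,0,0],[0,0,0,0]]]'
python3 - <<'E'
from h import *
s=sense();print(s['time_s'],s['tcp_pos'],np.round(s['ee_rot'],4),s['gripper_width'],s['wrist_force'])
c=optics.get_calibration('wrist');print(c)
cv2.imwrite('pics/w1.png',optics.capture('wrist')[:,:,::-1])
E
```

```text
time_s: 0.4
tcp_pos: [0.3035, -0.4378, 0.2218]
ee_rot: [[-0.915, -0.403, -0.001], [-0.403, 0.915, 0.001], [0.0, 0.002, -1.0]]
wrist_force: [1.0, 0.3, 0.8]
gripper_width: 0.809
gripper_force: 0.0
time_s: 0.7
tcp_pos: [0.3547, -0.3057, 0.2223]
ee_rot: [[-0.915, -0.404, -0.0], [-0.404, 0.915, 0.0], [0.0, 0.001, -1.0]]
wrist_force: [-0.0, -0.8, -0.3]
gripper_width: 0.54
gripper_force: 0.0
time_s: 1.0
tcp_pos: [0.4059, -0.1738, 0.2225]
ee_rot: [[-0.914, -0.405, 0.0], [-0.405, 0.914, 0.0], [-0.0, 0.0, -1.0]]
wrist_force: [1.3, -1.1, -0.5]
gripper_width: 0.263
gripper_force: 0.0
time_s: 1.3
tcp_pos: [0.4571, -0.0419, 0.2225]
ee_rot: [[-0.914, -0.405, 0.0], [-0.405, 0.914, 0.0], [-0.0, 0.0, -1.0]]
wrist_force: [0.5, 0.1, -0.6]
gripper_width: 0.03
gripper_force: 0.0
time_s: 2.1
tcp_pos: [0.4973, 0.0613, 0.2221]
ee_rot: [[0.01, -1.0, -0.001], [-1.0, -0.01, -0.0], [0.0, 0.001, -1.0]]
wrist_force: [-0.2, -0.2, 0.9]
gripper_width: 0.002
gripper_force: 0.0
time_s: 2.3
tcp_pos: [0.4975, 0.0612, 0.2223]
ee_rot: [[0.003, -1.0, -0.001], [-1.0, -0.003, -0.0], [0.0, 0.001, -1.0]]
wrist_force: [-0.5, 0.7, 0.7]
gripper_width: 0.004
gripper_force: 0.0
2.3 [0.49745386 0.06120017 0.22227525] [[ 2.6e-03 -1.0e+00 -6.0e-04]
 [-1.0e+00 -2.6e-03 -2.0e-04]
 [ 2.0e-04  6.0e-04 -1.0e+00]] 0.004346674424234767 [-0.48850904  0.6619018   0.70409356]
{'camera_matrix': array([[371.64829954,   0.        , 312.34391263],
       [  0.        , 371.64829954, 241.46804838],
       [  0.        ,   0.        ,   1.        ]]), 'camera_from_world': array([[-0.99999689, -0.00182939,  0.00169669,  0.49763831],
       [-0.00126008,  0.9572074 ,  0.28940007, -0.0941939 ],
       [-0.0021535 ,  0.28939703, -0.95720673,  0.37373526],
       [ 0.        ,  0.        ,  0.        ,  1.        ]])}
```

View pics/w1.png

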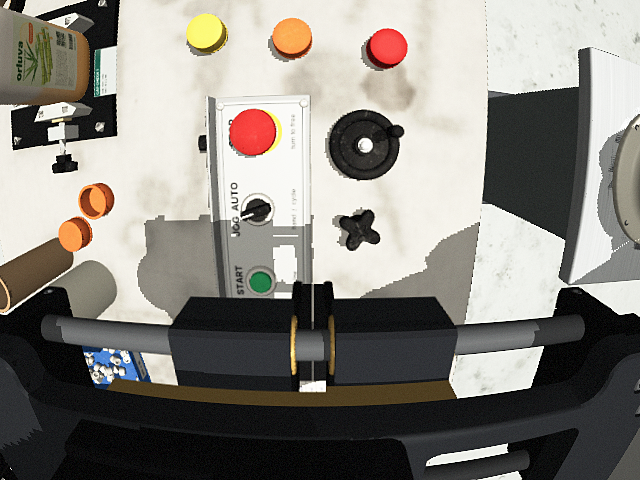

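The wrist view shows the start at (261,281), the selector at (257,210) with its white line to about (242,218), and the stop at (252,132). I'll measure these precisely.

```bash
cat >> h.py <<'E'
def wray(c,uv,z):
    M=np.array(c['camera_from_world']);K=c['camera_matrix'];R=M[:3,:3];o=-R.T@M[:3,3]
    u=cv2.fisheye.undistortPoints(np.array([[uv]],float),K,np.zeros(4))[0,0]
    d=R.T@np.array([*u,1.]);return o+d*(z-o[2])/d[2]
E
python3 - <<'E'
from h import *
c=optics.get_calibration('wrist');im=cv2.imread('pics/w1.png')[:,:,::-1]
g,a=blob(im,'g',(240,260,285,300));rd,b=blob(im,'r',(225,105,280,157));print(g,a,rd,b)
G=wray(c,g,.0715);S=wray(c,rd,.088);print(G,S,np.linalg.norm((G-S)[:2]))
x0,y0,x1,y1=235,190,280,230
p=im[y0:y1,x0:x1].max(2);m=(p<60).astype(np.uint8)
n,l,st,ce=cv2.connectedComponentsWithStats(m);i=1+np.argmax(st[1:,4]);print(st[i],ce[i]+[x0,y0])
ys,xs=np.where(l==i);P=np.array([wray(c,(x+x0,y+y0),.081)[:2] for x,y in zip(xs,ys)])
w=cv2.minAreaRect((P*1e3).astype(np.float32));print(w)
print(P.mean(0))
cv2.imwrite('pics/w1c.png',cv2.resize(im[185:235,225:290],None,fx=9,fy=9,interpolation=2)[:,:,::-1])
E
```

```text
[260.12103746 281.92507205] [ 10  12  21  21 347] [252.38629652 131.58771412] [   5    4   46   46 1693]
[0.54558738 0.11639018 0.0715    ] [ 0.54540559 -0.01833397  0.088     ] 0.13472427847536642
[  6   9  30  23 417] [256.48920863 209.80095923]
((545.6265258789062, 48.117374420166016), (24.27468490600586, 18.564416885375977), 52.46811294555664)
[0.54465371 0.046942  ]
```

View pics/w1c.png

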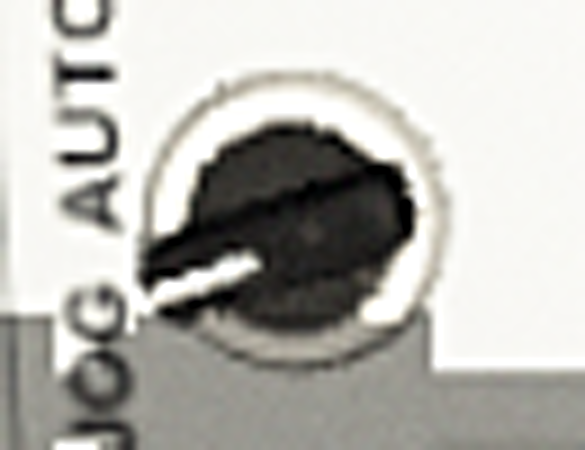

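The wrist view puts the selector axis at (0.5455, 0.049) and the start at (0.5455, 0.116), matching the 68 mm spacing. The bar is at about 0.35 rad. I'll go down at the front-left of the bar, then push its front end right.

```bash
python3 -m pendant '[[[-0.11,-0.3,0.3,0],[-0.11,-0.3,0.7,0],[-0.11,-0.3,1,0],[-0.11,-0.3,1,0],[-0.11,-0.3,1,0]]]' 1 | egrep 'tcp_pos|force'
python3 -m pendant '[[[0,0,0.2,0],[0,0,0.3,0],[0,0,0.4,0],[0,0,0.48,0],[0,0,0.48,0],[0,0,0.48,0]]]' | egrep 'tcp_pos|force'
python3 - <<'E'
from h import *
cv2.imwrite('pics/w2.png',optics.capture('wrist')[60:360,120:520,::-1])
E
```

```text
tcp_pos: [0.5281, 0.0723, 0.123]
wrist_force: [-0.2, 0.2, 0.4]
gripper_force: 0.0
tcp_pos: [0.5279, 0.0725, 0.0749]
wrist_force: [0.2, -0.7, 0.9]
gripper_force: 0.0
```

View pics/w2.png

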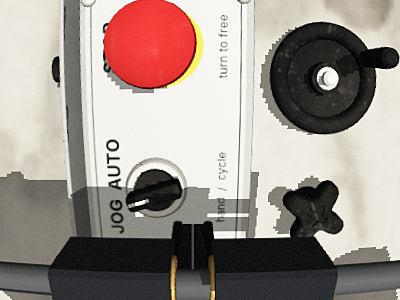

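The tip is front-left of the bar, at about (193,222) in the crop against the selector at (156,190), with nothing touched. Now I push right.

```bash
python3 -m pendant '[[[0,-0.02,0.01,0],[0.04,-0.02,0.01,0],[0.08,-0.02,0.01,0],[0.12,-0.02,0.01,0],[0.15,-0.02,0.01,0],[0.15,-0.02,0.01,0]]]' | egrep 'tcp_pos|force'
python3 -m pendant '[[[0.02,0,0,0],[0.04,0,0,0],[0.06,0,0,0],[0.08,0,0,0],[0.1,0,0,0],[0.1,0,0,0]]]' | egrep 'tcp_pos|force'
python3 - <<'E'
from h import *
cv2.imwrite('pics/w3.png',cv2.resize(optics.capture('wrist')[150:350,200:420,::-1],None,fx=2.5,fy=2.5))
E
```

```text
tcp_pos: [0.5297, 0.0585, 0.0737]
wrist_force: [-1.4, 5.4, 1.1]
gripper_force: 2.7
tcp_pos: [0.529, 0.0471, 0.0733]
wrist_force: [-1.5, 0.8, -0.5]
gripper_force: 0.7
```

View pics/w3.png

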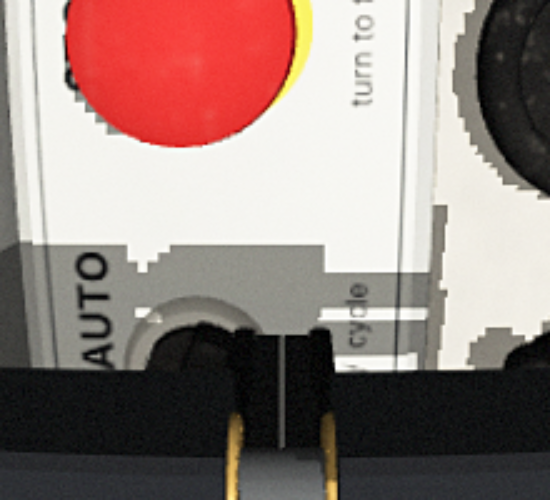

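The bar is turning with the finger, and the force is light. I'll shift a little further right, then push backward to the stop.

```bash
python3 -m pendant '[[[0.03,0,0,0],[0.06,0,0,0],[0.06,0,0,0]]]' | egrep 'tcp_pos|t_force'
for i in 1; do python3 -m pendant '[[[0,-0.01,0,0],[0,-0.02,0,0],[0,-0.02,0,0]]]' | egrep 'tcp_pos|t_force'
python3 -m pendant '[[[0,-0.01,0,0],[0,-0.01,0,0]]]' | egrep 'tcp_pos|t_force'
python3 -m pendant '[[[0,-0.01,0,0],[0,-0.01,0,0]]]' | egrep 'tcp_pos|t_force'; done
```

```text
tcp_pos: [0.5297, 0.0407, 0.0735]
wrist_force: [-0.6, -0.8, -0.6]
tcp_pos: [0.5308, 0.0407, 0.0733]
wrist_force: [-3.0, -2.2, 1.0]
tcp_pos: [0.5318, 0.0408, 0.0732]
wrist_force: [-4.1, -3.3, 0.3]
tcp_pos: [0.5328, 0.0408, 0.0731]
wrist_force: [-3.2, -3.1, 1.2]
```

```bash
for i in 1; do python3 -m pendant '[[[0,-0.01,0,0],[0,-0.01,0,0]]]' | egrep 'tcp_pos|t_force'
python3 -m pendant '[[[0,-0.01,0,0],[0,-0.01,0,0]]]' | egrep 'tcp_pos|t_force'; done
```

```text
tcp_pos: [0.533, 0.0407, 0.0731]
wrist_force: [-6.1, -3.1, 3.4]
tcp_pos: [0.533, 0.0407, 0.0731]
wrist_force: [-8.9, -1.4, 4.3]
```

The bar hit a hard stop at x = 0.533. I'll back off, rise, and go above the start, where the selector can be seen.

```bash
python3 -m pendant '[[[0,0.05,0,0],[0,0.15,0,0],[0,0.15,-0.2,0],[0,0.15,-0.5,0],[0,0.15,-0.5,0]]]' | egrep 'tcp_pos|t_force'
python3 -m pendant '[[[-0.4,-0.1,0,0],[-0.77,-0.25,0,0],[-0.77,-0.25,0,0],[-0.77,-0.25,0,0]]]' | egrep 'tcp_pos|t_force'
python3 - <<'E'
from h import *
c=optics.get_calibration('wrist');im=optics.capture('wrist')
u=cv2.fisheye.distortPoints
for n,P in (('sel',[.5455,.049,.081]),):
    q=np.array(c['camera_from_world'])@[*P,1];uv=cv2.fisheye.distortPoints(np.array([[q[:2]/q[2]]]),c['camera_matrix'],np.zeros(4))[0,0];print(uv,sense()['time_s'])
x,y=uv.astype(int)
cv2.imwrite('pics/w4.png',cv2.resize(im[max(y-60,0):y+120,max(x-60,0):x+100,::-1],None,fx=3,fy=3))
E
```

```text
tcp_pos: [0.5245, 0.0429, 0.128]
wrist_force: [0.3, 0.6, 0.4]
tcp_pos: [0.5455, 0.1196, 0.1232]
wrist_force: [-0.1, 0.2, 0.4]
[313.91132325 146.37591972] 7.1
```

View pics/w4.png

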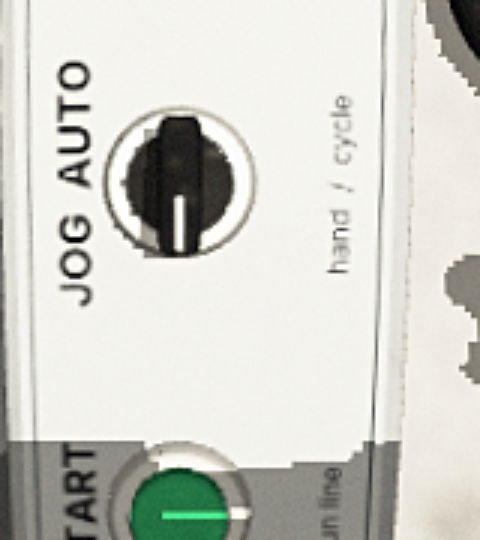

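The white line points left (bar vertical in the crop, about (180,185)) at the stop. Now I press the start.

```bash
python3 -m pendant '[[[0.03,0,0.15,0],[0.03,0,0.3,0],[0.03,0,0.4,0],[0.03,0,0.48,0],[0.03,0,0.48,0],[0.03,0,0.48,0]]]' | egrep 'tcp_pos|t_force'
python3 -m pendant '[[[0,0,0.02,0],[0,0,0.03,0],[0,0,0.04,0],[0,0,0.04,0]]]' | egrep 'tcp_pos|t_force'
python3 -m pendant '[[[0,0,0.01,0],[0,0,0.01,0]]]' | egrep 'tcp_pos|t_force'
```

```text
tcp_pos: [0.5457, 0.1154, 0.0758]
wrist_force: [-0.0, 0.2, 0.1]
tcp_pos: [0.5456, 0.1156, 0.0717]
wrist_force: [0.3, -0.2, 1.2]
tcp_pos: [0.5456, 0.1156, 0.0709]
wrist_force: [-0.3, 0.6, 3.6]
```

```bash
python3 -m pendant '[[[0,0,0.01,0],[0,0,0.02,0],[0,0,0.02,0]]]' | egrep 'tcp_pos|t_force'
python3 -m pendant '[[[0,0,0.01,0],[0,0,0.01,0]]]' | egrep 'tcp_pos|t_force'
python3 -m pendant '[[[0,0,0.01,0],[0,0,0.01,0]]]' | egrep 'tcp_pos|t_force'
```

```text
tcp_pos: [0.5456, 0.1156, 0.0693]
wrist_force: [-2.9, 0.7, 6.9]
tcp_pos: [0.5456, 0.1156, 0.0689]
wrist_force: [-2.8, 0.6, 9.9]
tcp_pos: [0.5457, 0.1156, 0.0689]
wrist_force: [-5.1, -0.3, 15.6]
```

The button is at its hard stop: z no longer changes and the force is 15.6 N. Now I release straight up and check.

```bash
python3 -m pendant '[[[0,0,-0.05,0],[0,0,-0.2,0],[0,0,-0.5,0],[0,0,-0.9,0],[0,0,-1,0],[0,0,-1,0]]]' | egrep 'tcp_pos|t_force'
python3 -m pendant '[[[-0.2,0.3,0,0],[-0.4,0.6,0,0],[-0.4,0.6,0,0],[-0.4,0.6,0,0]]]' | egrep 'time|tcp_pos|t_force'
python3 - <<'E'
from h import *
cv2.imwrite('pics/w5.png',optics.capture('wrist')[:,:,::-1])
E
```

```text
tcp_pos: [0.5463, 0.116, 0.1682]
wrist_force: [-0.3, 0.7, -0.3]
time_s: 10.0
tcp_pos: [0.4842, 0.1552, 0.1652]
wrist_force: [0.1, -0.2, 0.8]
```

View pics/w5.png

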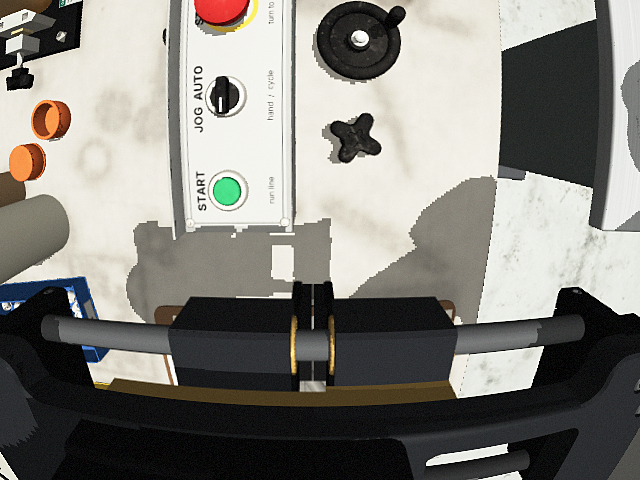

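The selector at (222,96) still has its line pointing left, the start button at (227,190) is out again, and the loose things are undisturbed. I'm handing the job in.

```bash
python3 -c "from station import r; print(r.finish_job())"
```

```text
the job is handed in; nothing more can be done
None
```

The job is handed in: I pushed the selector round to its hand-jog stop, then pressed the start button fully in and let it spring back; I did not touch the stop button or the loose things, and the robot's clock read about 10 s.

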